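# Pump up the microscope's vibration-isolating platform

## Robot

A 6-joint arm with a two-finger parallel gripper is mounted at the origin on the work surface. World frame = base frame: x ahead of the robot, y to its left, z up, the work surface at z = 0. Lengths are in m, angles in rad, forces in N, time in s.
With the tool pointing down it reaches from about 0.35 to 0.775 m from the base axis. Payload 5.5 kg.
Tool frame: the origin (TCP) lies between the finger pads; the fingertips stand 25 mm ahead of it and the grasp point (between the pads) lies 6 mm ahead of it (env.tip_reach is the distance from the TCP to the fingertips, in m); z points along the fingers, x is the direction in which the jaws open and shut, and the axes are right-handed (so a half turn about z gives the same grasp; the last joint's range is limited). The gripper opens to 85 mm and grips with 20 to 120 N. Pads are 22 mm wide; open, the fingers measure 114 mm over their backs; the gripper's body (76 mm by 85 mm) begins 54 mm behind the grasp point. The pads swing forward as they close: fully open they stand 13 mm farther back than shut.
Start: joints at [-1.28, 0.313, 0.046, 1.304, 0, 1.431], TCP at [0.24, -0.523, 0.256] pointing down, gripper open.
Joint ranges: [-2.76, 2.76], [-0.86, 1.69], [-1.03, 1.26], [-2.2, 2.34], [-1.47, 1.5], [-3.14, 3.14]. Speed limits (rad/s): [2.57, 2.57, 3.14, 3.14, 3.14, 3.14].

## Interface

Orientations are given as a unit quaternion [x, y, z, w].
In Python, from bench import env, inverse_kinematics, status, imaging gives the robot as it stands. Calls block until the motion is done:
- env.movep(position, orientation): joint-space move of the TCP to a pose.
- env.move_linear(position, rot=None, feed=0.15, force_limit=None): straight line of the TCP; rot=None keeps the orientation; feed is the mean speed in m/s. With force_limit (N) it stops when the force on the tool has changed by that much, and returns True; else False.
- env.move_joints(angles): joint-space move.
- env.open_jaws() and env.gripper_close(strength=None): open the fingers fully, or close them until they stop; strength is the grip in N (None keeps the last).
- env.pause(seconds).
- inverse_kinematics(position, orientation): joint angles nearest the present ones, or None.
- status.observe(): the state.
- imaging.read_camera(name): name is "side" or "top" or "wrist"; returns a dict with "img" (384x512x3 uint8, red, green, blue), "range_z" (384x512 float32, m along the optical axis (not along the pixel's ray), 0 where there is no reading), "fovy" (degrees; the focal length in pixels is half the picture's height over the tangent of half this angle, whatever the lens; pixels are square), "cx", "cy" (the principal point, pixels), "R" (3x3) and "t" (3): a world point X has camera coordinates R X + t. Camera axes: x right, y down, z forward; pixel columns grow to the right and rows downward; lengths in m; the calibration is good to about 2 mm. A picture is of the moment at which its call begins.
A pose or a line that the arm cannot do raises env.IKError and nothing moves.
- env.close_job(): hands the job in, once; it reports no verdict.
The state is a dict: "clock": time; "joint_positions": joint angles; "joint_vel": joint speeds; "joint_efforts": joint torques, N m; "tool_pos": TCP position; "tcp_rot": TCP orientation; "ft_force": force on the tool from outside, world axes, zero at the start; "moment": the same for the moment, N m; "finger_gap": opening from 0.0 (shut) to 1.0 (fully open).
Only numpy, scipy, OpenCV 4.12 (cv2) and the standard library are available. Lean on these libraries where they do the work, as an engineer would, in place of code of your own. Each camera call takes 0.05 s, during which the arm holds its last target. There are 200 camera calls.

## Task

Charge the microscope's air-cushioned platform: press the black knob of the hand pump all the way down and let it spring back up, again and again, until the red indicator pin next to it stands fully out with its whole green root band showing, and then leave the knob released at the top. Work the knob only by pressing on its top: do not pull it up, do not touch the pin, and leave the oil bottle, objective lens, slide box and dish where they stand.

Things in the scene. Friction and masses are not known exactly. Their poses are not given: they have to be found in the camera images.
- pump: Hand air pump fixed to the bench, placed and turned differently each time: grey block 90 (its x) x 170 (its y) x 55 mm high. Origin: centre of its underside, z up. Plunger at x 0, y +45 mm; indicator pin at x 0, y -50 mm. An aluminium cylinder 46 mm across rises round the plunger to 85 mm above the bench.
- knob_top (a point): Centre of the flat top (44 mm across) of the black mushroom knob, 52 mm across and 18 mm thick, on the pump's plunger: 135 mm above the bench when released, 111 mm when fully down. Moves with the plunger.
- plunger (a joint): Plunger travel, m: 0 released (up), 0.024 fully down on its stop. Spring 0.4 N/mm (about 10 N at the bottom) plus air damping (4 N at 0.1 m/s); let go, it is up again in 0.5 s. The pin moves on the down-stroke. Press all the way; the knob must come back to within 3 mm of the top before the next stroke counts. Negative values (8 mm of slack): pulled up, not allowed.
- pin (a joint): How far the indicator pin is out, m: 0 fully in, about 0.035 fully out. It starts at 0 to 0.012 and stays put by friction. Full strokes bring it out in steps: the first by 5 to 13 mm, later ones by 8 mm each, so three or four full strokes reach 0.035; further strokes do nothing.
- pin_tip (a point): Centre of the top of the indicator pin: upright, 16 mm thick, red with a 10 mm green band at its root. It rises from a dark collar 32 mm across, whose top is 61 mm above the bench. The tip is 65 mm above the bench when fully in, 100 mm when fully out (whole green band showing).
- oil_bottle_mid (a point): Centre of the amber oil bottle (34 mm across, 62 mm high), loose; half-way up. Bystander.
- objective_mid (a point): Centre of the steel objective lens with a blue ring (28 mm across, 46 mm high), loose; half-way up. Bystander.
- slide_box_mid (a point): Centre of the blue slide box with white lid (84 x 57 x 32 mm), loose; half-way up. Bystander.
- dish_mid (a point): Centre of the clear dish with orange filling (62 mm across, 15 mm high), loose; half-way up. Bystander.

How it is judged:
On the way, in this order (a step that is already met when the one before it is completed fails the run):
1. the knob is pressed nearly all the way down (value of joint plunger above 0.017 m), for 0.02 s.
2. the knob comes back up for another stroke (value of joint plunger below 0.008 m), for 0.02 s.
3. the pin stands fully out (value of joint pin above 0.032 m), for 0.1 s.
At the end, for the whole second after the job is handed in: The pin stands at least 32 mm out of its travel of about 35 mm and at rest, the knob is released at its top (within 5 mm), and the four bystanders are within 20 mm of where they stood (value of joint pin above 0.032 m and value of joint plunger between -0.004 and 0.005 m and velocity of joint pin below 0.01 m/s and distance of each of oil_bottle_mid, objective_mid, slide_box_mid, dish_mid from where it was at the start of the episode below 0.02 m); the robot touches nothing.
It fails at once if the knob is pulled up more than 4 mm beyond its released position (value of joint plunger below -0.004 m).
It fails at once if the robot touches the indicator pin (contact force between any of the fingers, the arm and pin above 0.5 N).
It fails at once if the oil bottle, objective lens, slide box or dish is moved or lifted by more than 20 mm (not (distance of each of oil_bottle_mid, objective_mid, slide_box_mid, dish_mid from where it was at the start of the episode below 0.02 m)).
It also fails if it takes over 42 s, if anything falls off the work surface, if the arm or the gripper's body presses on something with over 40 N, if the wrist force passes 120 N, or if a joint passes its speed limit or range.

## Working session

There is one attempt and no reset: what is moved stays moved. The work goes in short steps, each a Python script; the robot and the scene stay as the last script left them, time stands still between calls to the robot, and variables do not carry over. Pictures are saved under pics/ and viewed, about 8 in all and at most 12, crops included, and the job is handed in when it is done.

```bash
mkdir -p pics
cat > h.py <<'E'
import numpy as np, cv2
from bench import env, inverse_kinematics, status, imaging
def shot(n,f):
    d=imaging.read_camera(n); cv2.imwrite('pics/'+f+'.png',d['img'][:,:,::-1]); np.savez('pics/'+f,**d); return d
def world(d,u,v,z=None):
    f=192/np.tan(np.radians(float(d['fovy']))/2)
    r=np.array([(u-d['cx'])/f,(v-d['cy'])/f,1]); R,t=d['R'],d['t']
    if z is None: return R.T@(r*d['range_z'][int(v),int(u)]-t)
    c=-R.T@t; w=R.T@r; return c+w*(z-c[2])/w[2]
E
python3 - <<'E'
from h import *
a=shot('top','t0');b=shot('side','s0')
cv2.imwrite('pics/both.png',cv2.resize(np.vstack([a['img'],b['img']])[:,:,::-1],None,fx=.78,fy=.78))
s=status.observe();print(s['clock'],s['tool_pos'],s['tcp_rot'],env.tip_reach)
E
```

```text
0.1 [ 0.2400224  -0.5220583   0.25549392] [ 8.41919547e-01 -5.39602455e-01 -6.20045151e-04 -5.31415912e-04] 0.025
```

View pics/t0.png

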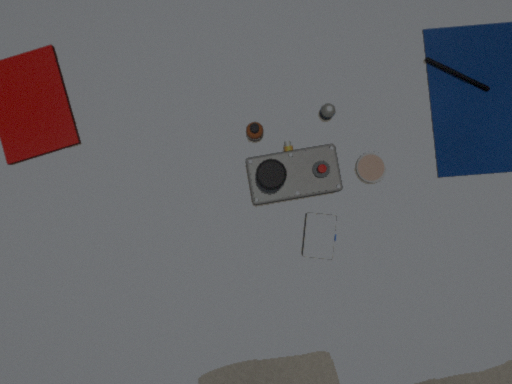

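View pics/s0.png

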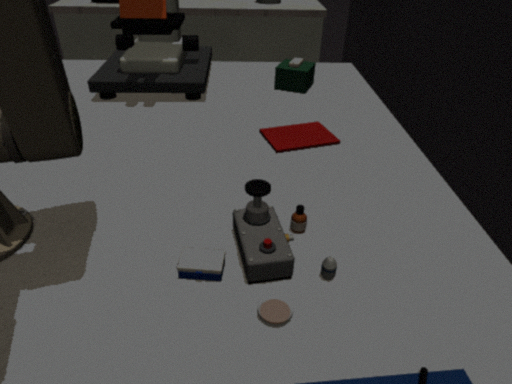

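The top view shows the knob at about (271,176), the pin at (321,169), the bottle at (255,131), the lens at (328,111), the box at (320,236) and the dish at (370,168). Next I'll turn these into world positions and cross-check them with the side view.

Run:
```python
from h import *
a=dict(np.load('pics/t0.npz'));b=dict(np.load('pics/s0.npz'))
print('knob d',world(a,271,176),'z',world(a,271,176,.135)); print('pin',world(a,321,169))
print('side knob',world(b,258,187),world(b,258,187,.135),'pin',world(b,267,243))
# knob top pixels by depth
v,u=np.mgrid[155:200,245:300]
P=np.array([world(a,x,y) for x,y in zip(u.ravel(),v.ravel())]);m=abs(P[:,2]-.135)<.008
print(m.sum(),P[m].mean(0),P[m].min(0),P[m].max(0))
for n,q in dict(bottle=(255,131),lens=(328,111),box=(320,236),dish=(370,168)).items(): print(n,world(a,*q))
```

```text
knob d [ 0.58491716 -0.00092149  0.13546427] z [ 0.58495723 -0.00093357  0.135     ]
pin [ 0.60312615 -0.09255518  0.07350099]
side knob [ 0.5888175  -0.00825122  0.13458984] [ 0.58877851 -0.00887635  0.135     ] pin [ 0.60328204 -0.10122289  0.07295844]
756 [ 5.88621861e-01 -3.38433153e-04  1.34373946e-01] [ 0.56352217 -0.02592263  0.12712247] [0.61368753 0.02392006 0.13865781]
bottle [0.67478091 0.0268151  0.06082678]
lens [ 0.715532   -0.11026793  0.04714795]
box [ 0.480513   -0.09604093  0.03288613]
dish [ 0.61107856 -0.19556365  0.01751291]
```

Run:
```python
from h import *
env.gripper_close()
K=[.588,-.001]
q=min(([1,0,0,0],[.7071,.7071,0,0],[.7071,-.7071,0,0]),key=lambda q:np.abs((lambda j:j[5] if j is not None else 9)(inverse_kinematics([*K,.2],q))))
print(q,inverse_kinematics([*K,.2],q))
env.movep([*K,.24],q); env.move_linear([*K,.175])
p=lambda:print([np.round(status.observe()[k],4) for k in('clock','tool_pos','ft_force')])
p()
print(env.move_linear([*K,.132],feed=.04,force_limit=25));p()
d=shot('side','s1'); cv2.imwrite('pics/s1c.png',cv2.resize(d['img'][140:300,180:350,::-1],None,fx=3.5,fy=3.5))
env.move_linear([*K,.175],feed=.1);env.pause(.5);p()
d=shot('side','s2'); cv2.imwrite('pics/s2c.png',cv2.resize(d['img'][140:300,180:350,::-1],None,fx=3.5,fy=3.5))
cv2.imwrite('pics/c12.png',np.hstack([cv2.imread('pics/s1c.png'),cv2.imread('pics/s2c.png')])[:,:,:][::1])
cv2.imwrite('pics/c12.png',cv2.resize(cv2.imread('pics/c12.png'),(800,376)))
```

```text
[0.7071, 0.7071, 0, 0] [-0.13817818  0.35925277 -0.02733938  1.18420417  0.         -0.13817818]
[np.float64(3.6917), array([ 0.5882, -0.0015,  0.1754]), array([ 0.2033,  0.636 , -0.2486])]
True
[np.float64(4.65), array([ 0.5883, -0.001 ,  0.1366]), array([-2.5582,  0.9108,  9.46  ])]
[np.float64(5.7417), array([ 0.588 , -0.001 ,  0.1748]), array([-0.1655,  0.1539, -0.6275])]
```

View pics/c12.png

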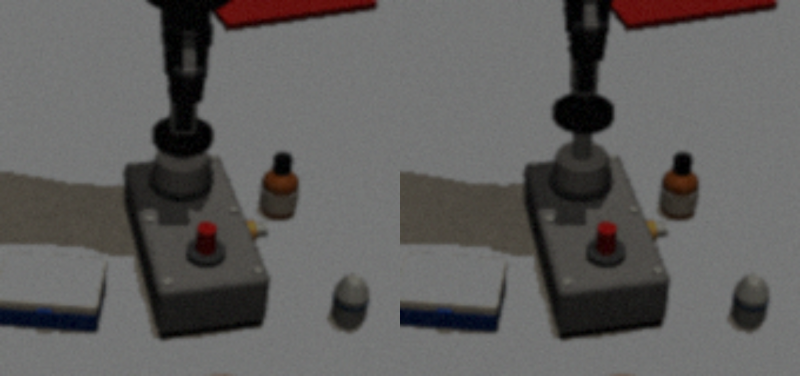

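The left half shows the knob down on the cylinder, with the fingertip at 0.1116 m and the stop felt. The right half shows it sprung back, with the pin partly out (crop about (606,235)). I'll do three more strokes, reading the pin height after each.

Run:
```python
from h import *
K=[.588,-.001]
def pin(d):
    i=d['img'].astype(int); m=(i[:,:,0]>60)&(i[:,:,0]>2.5*i[:,:,1]); m[:215]=0;m[275:]=0;m[:,:240]=0;m[:,300:]=0
    v,u=np.nonzero(m); c=[world(d,x,y)[2] for x,y in zip(u,v)]
    return v.min(),v.max(),np.round(np.percentile(c,95),4)
print(pin(dict(np.load('pics/s0.npz'))),pin(dict(np.load('pics/s2.npz'))))
for k in range(3):
    h=env.move_linear([*K,.132],feed=.04,force_limit=25);s=status.observe()
    z=s['tool_pos'][2]
    env.move_linear([*K,.175],feed=.1);env.pause(.6)
    d=shot('side',f's{3+k}'); print(h,round(z,4),pin(d),status.observe()['clock'])
cv2.imwrite('pics/c5.png',cv2.resize(d['img'][140:300,180:350,::-1],None,fx=3.5,fy=3.5,interpolation=cv2.INTER_CUBIC))
```

```text
(np.int64(239), np.int64(243), np.float64(0.0751)) (np.int64(235), np.int64(239), np.float64(0.2285))
True 0.1366 (np.int64(231), np.int64(236), np.float64(0.0924)) 7.9417
True 0.1366 (np.int64(228), np.int64(232), np.float64(0.1015)) 10.0917
True 0.1366 (np.int64(228), np.int64(232), np.float64(0.1012)) 12.2333
```

View pics/c5.png

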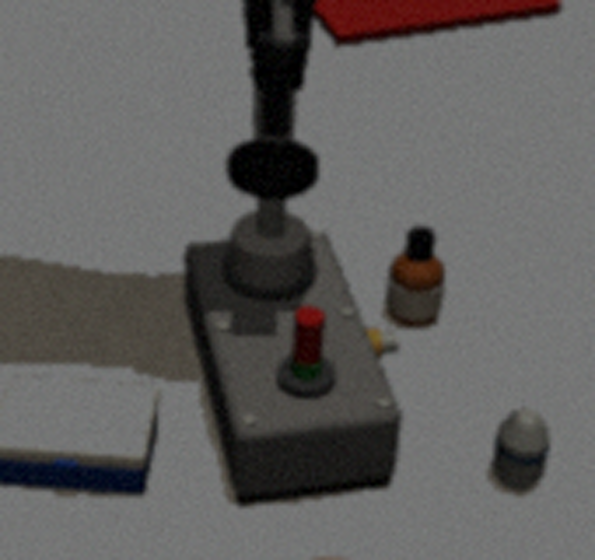

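The pin is fully out: the tip is at 101 mm, the last stroke left it unchanged, and the green band shows at (308,370). The knob is up at (273,168). I'll retract, check once more and hand in.

Run:
```python
from h import *
env.move_linear([.588,-.001,.26]); env.movep([.24,-.523,.256],[.8419,-.5396,0,0]); env.pause(.3)
a=shot('top','t9');o=dict(np.load('pics/t0.npz'))
print('knob',world(a,273,176),'pin',world(a,321,169))
for n,q in dict(bottle=(255,131),lens=(328,111),box=(320,236),dish=(370,168)).items():
    w=[x['img'][q[1]-18:q[1]+18,q[0]-18:q[0]+18].astype(int) for x in(o,a)]
    print(n,np.abs(w[0]-w[1]).mean(),world(a,*q)-world(o,*q))
s=status.observe();print(s['clock'],s['ft_force'])
env.close_job()
```

```text
knob [ 0.58488375 -0.00420541  0.13593858] pin [ 0.60031223 -0.08849877  0.10055559]
bottle 1.877829218106996 [-5.64049194e-04 -3.99973943e-05  2.83211537e-03]
lens 1.7229938271604939 [ 0.00089679 -0.00060421 -0.00359191]
box 1.5895061728395061 [-0.00012007 -0.0002869  -0.00195786]
dish 1.6558641975308641 [ 0.0002713  -0.00068848 -0.00254196]
15.5417 [ 0.85412601 -0.57847226 -0.04687074]
the job is handed in; nothing more can be done
```

I pressed the knob all the way down four times with the closed fingertips on its top. I let it spring back each time, then moved the arm clear and handed the job in at about 15.5 s.

- **Strokes:** every stroke ended on the stop, with the fingertips about 112 mm above the bench (the knob is 111 mm when fully down).
- **Pin:** the tip read 100.6 mm at the end (about 100 mm is fully out). The green band was showing, and the fourth stroke moved the pin no further.
- **Knob:** it is released at the top, reading 136 mm against 135 mm.
- **Bystanders:** the top-camera pictures from before and after agree to within image noise. Depth readings at the same pixels differ by no more than 4 mm.

One reading failed: after the first stroke the depth-based pin height came out as 0.2285 m, which is not plausible. It was probably stray pixels, and the picture itself showed the pin rising normally. No other checks failed or disagreed.

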